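Lift the pipette off its hanger and hold it over the open vial

TASK

Lift the pipette up off its hanger, carry it over the bottles and hold it upright with its tip above the middle of the mouth of the one vial in the rack that has no cap, about 15 mm above the rim, so that it is ready to dispense. The pipette must not touch anything else on the way, and everything else stays where it stands. Finish like that, standing still with the pipette in the gripper: do not lower it into the vial, set it down or let go.

Things in the scene. Friction and masses are not known exactly. Their poses are not given: they have to be found in the camera images.
- pipette: white micropipette, 245 mm long, about 120 g (varies 25 percent), hanging upright in the hanger at the left. Origin: its tip, at the lower end; z runs up its long axis. Two steel cross pins, 6 mm thick, stick out along its +x and -x 200 mm above the tip and end 45 mm from the axis. Body 32 mm wide below the collar, shaft 15 mm; a 20 mm wide plunger ends 45 mm above the pins
- pipette_grip (a point): centre of the pipette's round grey collar, 35 mm diameter, 190 to 210 mm above the tip: the place to grip it, from above, with the fingers closing along the pipette's y, square to the pins. On the long axis, at the pins' height; axes as the pipette's
- pipette_tip (a point): the lower end of the pipette's shaft, on its long axis; axes as the pipette's
- hanger: fixed steel hanger: base 110 x 84 x 10 mm, uprights at its x = +34 and -34 mm (10 mm thick, 58 mm free between them), each topped by an open V carrying a cross pin, pin centre 220 mm and V tops 227 mm above the desk; V arms reach 14 mm each way in y. The pipette lifts straight up out of the Vs and can leave along the hanger's +y or -y. Origin: centre of its underside, z up
- rack: fixed grey vial rack, 50 x 160 x 31 mm, with three places in a row along its y, 48 mm apart, at y = -48, 0 and +48 mm; the vials stand in it on a floor 6 mm above the desk. Origin: centre of its underside, z up
- vial_open: open amber glass vial without a cap, fixed in one of the rack's three places (which one varies): 30 mm outer and about 26 mm inner diameter, 50 mm tall, rim 56 mm above the desk. Origin: centre of its underside, z up
- vial_mouth (a point): centre of the open vial's mouth, at the height of its rim, 56 mm above the desk; z up
- vial_capped_1: amber glass vial with a white screw cap, 30 mm diameter, 56 mm tall, its top 62 mm above the desk, fixed in another place of the rack. Origin: centre of its underside
- vial_capped_2: a second capped vial, the same as the first
- medium_bottle: loose round bottle, 42 mm diameter, 90 mm tall, standing between hanger and rack, to be left alone. Origin: centre of its underside
- oil_bottle: loose round bottle, 36 mm diameter, 82 mm tall, standing between hanger and rack, to be left alone. Origin: centre of its underside
- ethanol_drop: loose round bottle, 34 mm diameter, 76 mm tall, standing between hanger and rack, to be left alone. Origin: centre of its underside
- timer: loose digital timer, 60 x 64 x 18 mm, lying behind the bottles, to be left alone. Origin: centre of its underside
- dish: loose round clear dish, 60 mm diameter, 14 mm tall, behind the rack, to be left alone. Origin: centre of its underside
- tape_roll: loose roll of tape, 56 mm diameter, 13 mm tall, left of the hanger, to be left alone. Origin: centre of its underside

How it is judged:
On the way:
1. the pipette is held in the gripper, lifted clear of the hanger's Vs (z of pipette_tip in the frame of hanger above 0.035 m and contact force between pipette and hanger below 0.05 N and contact force between the fingers and pipette above 1 N), for 0.2 s.
At the end, for the whole second after the job is handed in: The pipette's tip is within 10 mm (horizontally) of the middle of the open vial's mouth and 3 to 30 mm above its rim, the pipette is within 0.17 rad of upright, still, gripped by the fingers, and touches no vial, rack, hanger or other thing (horizontal distance between pipette_tip and vial_mouth below 0.01 m and z of pipette_tip in the frame of vial_mouth between 0.003 and 0.03 m and angle between pipette's own z axis and vertical below 0.17 rad and linear speed of pipette below 0.03 m/s and contact force between the fingers and pipette above 1 N and contact force between pipette and vial_open below 0.05 N and contact force between pipette and vial_capped_1 below 0.05 N and contact force between pipette and vial_capped_2 below 0.05 N and contact force between pipette and rack below 0.05 N and contact force between pipette and hanger below 0.05 N and contact force between pipette and medium_bottle below 0.05 N and contact force between pipette and oil_bottle below 0.05 N and contact force between pipette and ethanol_drop below 0.05 N and contact force between pipette and timer below 0.05 N and contact force between pipette and dish below 0.05 N and contact force between pipette and tape_roll below 0.05 N); the arm keeps its last pose, push and grip.
It fails at once if the pipette touched the rack, a vial or another thing on the desk (contact force between pipette and vial_open above 0.5 N or contact force between pipette and vial_capped_1 above 0.5 N or contact force between pipette and vial_capped_2 above 0.5 N or contact force between pipette and rack above 0.5 N or contact force between pipette and medium_bottle above 0.5 N or contact force between pipette and oil_bottle above 0.5 N or contact force between pipette and ethanol_drop above 0.5 N or contact force between pipette and timer above 0.5 N or contact force between pipette and dish above 0.5 N or contact force between pipette and tape_roll above 0.5 N).
It fails at once if a bottle or another bystander was pushed more than 15 mm or tipped (distance of any of medium_bottle, oil_bottle, ethanol_drop, timer, dish, tape_roll from where it was at the start of the episode above 0.015 m or angle between any of medium_bottle, oil_bottle, ethanol_drop, timer, dish, tape_roll's own z axis and vertical above 0.35 rad).
It also fails if it takes over 46 s, if anything falls off the work surface, if the arm or the gripper's body presses on something with over 40 N, if the wrist force passes 120 N, or if a joint passes its speed limit or range.

ROBOT

A 6-joint arm with a two-finger parallel gripper is mounted at the origin on a cart in front of the work surface, level with it; the furniture and walls round the work are solid. World frame = base frame: x ahead of the robot, y to its left, z up, the work surface at z = 0. Lengths are in m, angles in rad, forces in N, time in s.
With the tool pointing down it reaches from about 0.25 to 0.775 m from the base axis. Payload 4 kg.
Tool frame: the origin (TCP) lies midway between the tips of the shut fingers; the grasp point (between the pads) lies 19 mm behind it; z points along the fingers, x is the direction in which the jaws open and shut, and the axes are right-handed (so a half turn about z gives the same grasp; the last joint's range is limited). The gripper opens to 94 mm and grips with 3 to 60 N. Pads are 16 mm wide; open, the fingers measure 119 mm over their backs; the gripper's body (75 mm by 177 mm) begins 78 mm behind the grasp point.
Start: joints at [1.208, 0.087, 1.371, -0, 1.684, -0.103], TCP at [0.141, 0.532, 0.206] pointing down, gripper open.
Joint ranges: [-3.1, 3.1], [-0.76, 2.03], [0.27, 2.55], [-1.08, 4.22], [0.17, 2.65], [-2.57, 2.57]. Speed limits (rad/s): [2.79, 2.79, 3.14, 3.14, 3.14, 3.14].

INTERFACE

Orientations are given as [roll, pitch, yaw] about the fixed x, y, z axes, in that order (R = Rz(yaw) Ry(pitch) Rx(roll)).
In Python, from bench import * gives the robot as it stands.
- The arm moves only by the tool send_rows, never from a script. Its argument "rows" is one flat list of numbers, 7 for each row, row after row: the shift along the world's x, y, z in mm, then the turn, a rotation vector about the world's x, y, z in degrees, then the opening, from 0 (shut) to 1 (fully open). A call has exactly 8 rows; each row shifts and turns the commanded pose from where the row before left it; what a row does not reach is not made up. A row lasts 1/8 s, in which the tool goes at most 62.5 mm and 10.7 degrees, less where a joint would pass 70% of its speed; a pose out of reach is approached as far as the arm can. A call is refused whole if a number of a shift passes 62.5 or a number of a turn 10.7, either way. A call with a gripper value outside its range is refused whole. The fingers move at their own pace and stop on an object; the grip force is fixed at half the most. Time passes only in rows, so rows that do not move let the fingers close, or fill a call up. It gives the time, the measured TCP pose, the force and the opening at its end, in the units of the state.
- get_obs(): the state, without advancing time (a new reading comes with each control period).
- snapshot(name): name is "scene" or "top" or "wrist"; returns a dict with "color" (480x640x3 uint8, red, green, blue), "intrinsics" (3x3 intrinsics, pixels), "distortion" ([k1, k2, p1, p2, k3] as OpenCV has them; the pictures are not rectified), "rvec" (rotation vector, rad) and "tvec" (3), from world to camera coordinates, as OpenCV has them; the wrist camera has in their place "T_tool_cam" (4x4, takes a point from camera to tool coordinates, whose origin is the TCP and whose axes are the tool frame's). Camera axes: x right, y down, z forward; pixel columns grow to the right and rows downward; lengths in m; the calibration is good to about 2 mm. A picture is of the moment at which its call begins: read the wrist's pose just before it. There is no depth.
- close_job(): hands the job in, once; it reports no verdict.
The state is a dict: "time": time; "joint_positions": joint angles; "qvel": joint speeds; "joint_torque": joint torques, N m; "tool_pos": TCP position; "ee_rot": TCP orientation; "wrist_force": force on the tool from outside, world axes, zero at the start; "wrist_torque": the same for the moment, N m; "width": finger opening in m.
Only numpy, scipy, OpenCV 4.12 (cv2) and the standard library are available. Lean on these libraries where they do the work, as an engineer would, in place of code of your own. Each camera call takes 0.05 s, during which the arm holds its last target.

## Working session

There is one attempt and no reset: what is moved stays moved. The work goes in short steps, Python scripts to look and compute and a tool call to move; the robot and the scene stay as the last step left them, time stands still between calls to the robot, and variables do not carry over. Pictures are saved under pics/ and viewed, and the job is handed in when it is done.

Besides the shell and the picture viewer there is one more tool, called after "Request:" as name(argument=value, ...) on one line, values as JSON. send_rows: Moves the arm, as the interface text tells. Its arguments: {"type":"object","properties":{"rows":{"type":"array","items":{"type":"number"}}},"required":["rows"]}

```bash
mkdir -p pics; cat > h.py <<'E'
from bench import *
import numpy as np, cv2, pickle
def save(n,f):
    s=snapshot(n); cv2.imwrite(f'pics/{f}.png',cv2.cvtColor(s['color'],cv2.COLOR_RGB2BGR)); pickle.dump(s,open(f'pics/{f}.pkl','wb')); return s
def ray(s,px,R=None,t=None):
    p=cv2.undistortPoints(np.array([[px]],float),s['intrinsics'],np.array(s['distortion'])).ravel()
    d=np.array([p[0],p[1],1.])
    R,_=cv2.Rodrigues(np.array(s['rvec'])); t=np.array(s['tvec']).ravel()
    return -R.T@t, R.T@d
def onz(s,px,z):
    o,d=ray(s,px); return o+d*(z-o[2])/d[2]
def proj(s,P):
    return cv2.projectPoints(np.array(P,float).reshape(-1,3),np.array(s['rvec']),np.array(s['tvec']),s['intrinsics'],np.array(s['distortion']))[0].reshape(-1,2)
E
python3 - <<'E'
from h import *
np.set_printoptions(precision=4,suppress=True)
o=get_obs(); print(o)
for n in('scene','top','wrist'): s=save(n,n+'0')
E
```

```text
{'time': 0.0, 'joint_positions': array([ 1.2079,  0.088 ,  1.3723,  0.    ,  1.6836, -0.1031]), 'qvel': array([ 0.0011, -0.0005,  0.001 , -0.0004, -0.0015,  0.0012]), 'joint_torque': array([ -0.0006, -34.0192, -30.2425,   0.0716,   0.033 ,  -0.0002]), 'tool_pos': array([0.1411, 0.531 , 0.2043]), 'ee_rot': array([-3.1414,  0.0022,  1.311 ]), 'wrist_force': array([0.8505, 1.1614, 0.2651]), 'wrist_torque': array([ 0.0139,  0.0392, -0.0134]), 'width': 0.0940131031202635}
```

View pics/scene0.png

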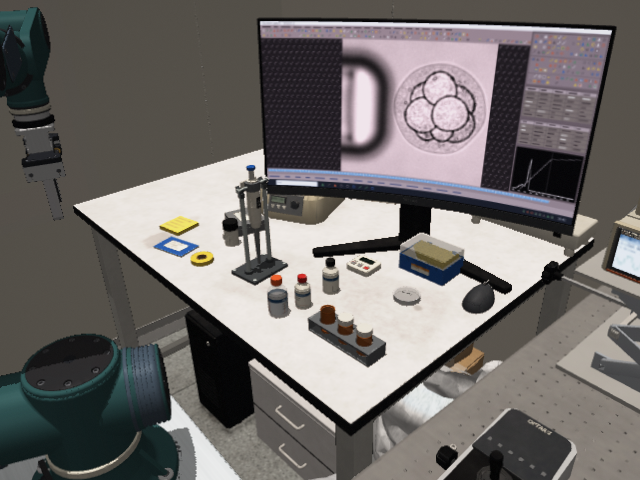

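View pics/top0.png

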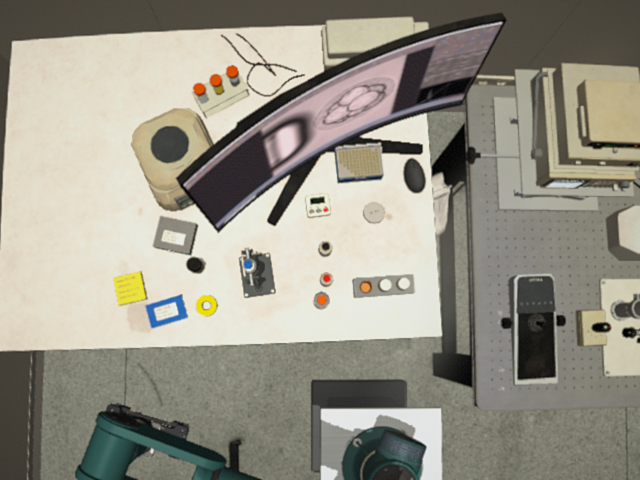

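View pics/wrist0.png

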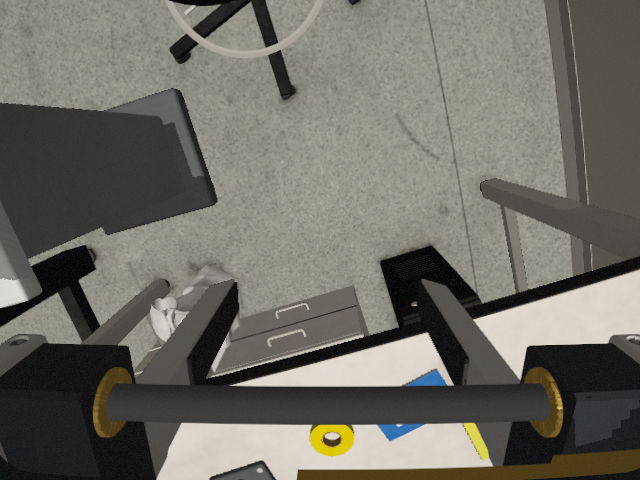

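```bash
python3 - <<'E'
import cv2
t=cv2.imread('pics/top0.png'); s=cv2.imread('pics/scene0.png')
cv2.imwrite('pics/topc.png',cv2.resize(t[235:310,230:430],None,fx=4,fy=4,interpolation=cv2.INTER_CUBIC))
cv2.imwrite('pics/topc2.png',cv2.resize(t[235:305,230:290],None,fx=8,fy=8,interpolation=cv2.INTER_CUBIC))
cv2.imwrite('pics/scc.png',cv2.resize(s[155:365,220:400],None,fx=2.8,fy=2.8,interpolation=cv2.INTER_CUBIC))
cv2.imwrite('pics/scc2.png',cv2.resize(s[155:285,220:300],None,fx=4.6,fy=4.6,interpolation=cv2.INTER_CUBIC))
E
python3 - <<'E'
from h import *
np.set_printoptions(precision=4,suppress=True)
t=pickle.load(open('pics/top0.pkl','rb'));s=pickle.load(open('pics/scene0.pkl','rb'))
print(ray(t,(320,240)),ray(s,(320,240)), t['intrinsics'],s['intrinsics'])
for n,p,z in [('base',(257,272),.005),('medium',(321,300),.09),('oil',(326,279),.082),('eth',(325,248),.076),('open',(365,287),.056),('c1',(385,284),.062),('c2',(404,284),.062),('timer',(318,205),.018)]: print(n,onz(t,p,z))
E
```

```text
(array([0.3485, 0.197 , 1.5907]), array([ 0.153 , -0.0219, -0.9881])) (array([-0.0906, -0.6218,  0.6799]), array([ 0.5554,  0.6815, -0.4766])) [[598.2361   0.     318.3614]
 [  0.     598.2361 249.7875]
 [  0.       0.       1.    ]] [[542.5233   0.     321.7994]
 [  0.     542.5233 237.3308]
 [  0.       0.       1.    ]]
base [0.5067 0.3293 0.005 ]
medium [0.4288 0.1608 0.09  ]
oil [0.4823 0.1481 0.082 ]
eth [0.5624 0.1506 0.076 ]
open [0.4645 0.0467 0.056 ]
c1 [ 0.472  -0.0043  0.062 ]
c2 [ 0.4722 -0.0535  0.062 ]
timer [0.687 0.168 0.018]
```

View pics/topc.png

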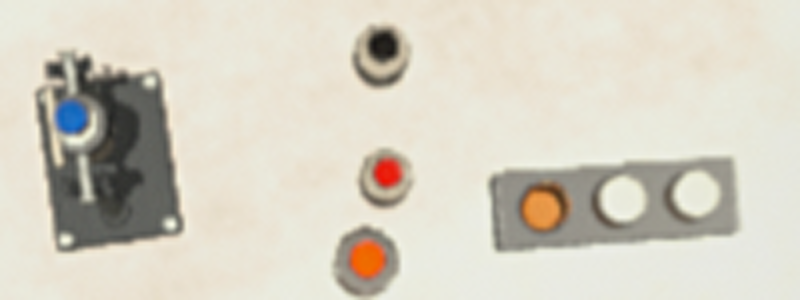

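View pics/topc2.png

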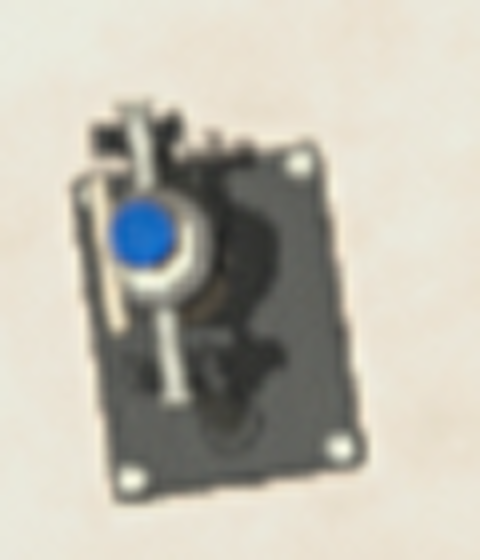

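View pics/scc.png

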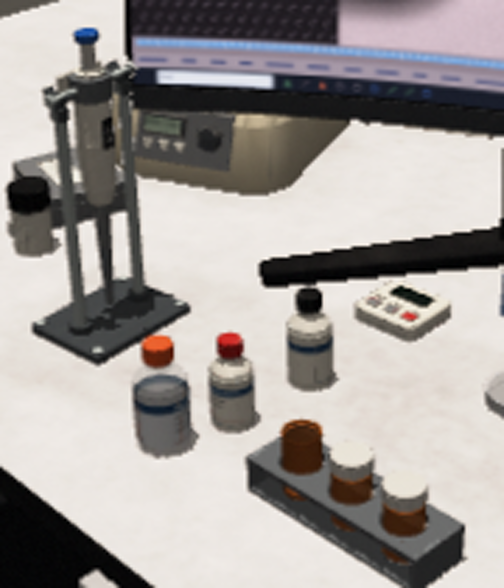

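View pics/scc2.png

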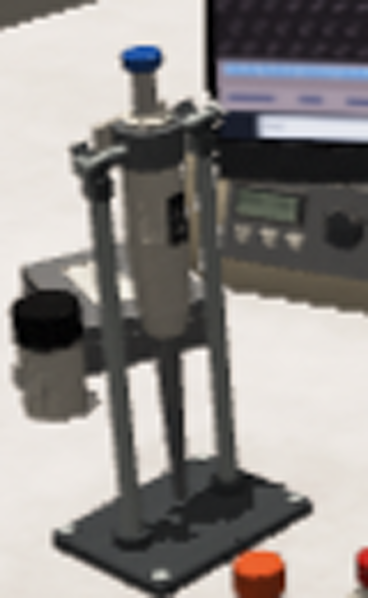

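```bash
python3 - <<'E'
from h import *
np.set_printoptions(precision=4,suppress=True)
t=pickle.load(open('pics/top0.pkl','rb'));s=pickle.load(open('pics/scene0.pkl','rb'))
f=lambda p:((p[0]+.5)/8-.5+230,(p[1]+.5)/8-.5+235)
g=lambda p:((p[0]+.5)/4-.5+230,(p[1]+.5)/4-.5+235)
C=[onz(t,f(p),.010) for p in [(75,185),(318,142),(362,462),(118,500)]]
print(np.array(C),np.mean(C,0)); 
d=(C[0]+C[1]-C[2]-C[3]);print('yaw',np.arctan2(d[1],d[0]))
A=onz(t,f((135,105)),.22);B=onz(t,f((175,400)),.22);print('pins',A,B,(A+B)/2,np.linalg.norm(A-B),np.arctan2(*(A-B)[[1,0]]))
print('plunger',onz(t,f((143,233)),.265))
print('openv',onz(t,g((543,209)),.056),'caps',onz(t,g((621,200)),.062),onz(t,g((694,194)),.062))
K=[onz(t,g(p),.031) for p in [(491,176),(735,158),(738,232),(498,250)]];print(np.array(K),np.mean(K,0))
def tri(a,b):
    o1,d1=ray(t,a);o2,d2=ray(s,b);M=np.stack([d1,-d2],1);x=np.linalg.lstsq(M,o2-o1,rcond=None)[0];p,q=o1+d1*x[0],o2+d2*x[1];return (p+q)/2,np.linalg.norm(p-q)
for a in [(185,180),(220,230)]:
  for b in [(258,18),(267,190)]: print(a,b,tri(a,b))
# scene crosschecks
k=lambda p:((p[0]+.5)/4.6-.5+220,(p[1]+.5)/4.6-.5+155)
print('plunger',tri(f((143,233)),k((141,52))))
k2=lambda p:((p[0]+.5)/2.8-.5+220,(p[1]+.5)/2.8-.5+155)
print('mouth scene',onz(s,k2((301,434)),.056),'caps',onz(s,k2((351,455)),.062),onz(s,k2((405,488)),.062))
E
```

```text
[[0.5441 0.3777 0.01  ]
 [0.5591 0.297  0.01  ]
 [0.4526 0.2809 0.01  ]
 [0.4395 0.3613 0.01  ]] [0.4988 0.3292 0.01  ]
yaw 0.15259041407363516
pins [0.5415 0.3368 0.22  ] [0.4562 0.3236 0.22  ] [0.4989 0.3302 0.22  ] 0.08635908710938488 0.15309936417226183
plunger [0.4992 0.3293 0.265 ]
openv [0.4648 0.0457 0.056 ] caps [ 0.4704 -0.004   0.062 ] [ 0.4744 -0.0513  0.062 ]
[[ 0.4882  0.0773  0.031 ]
 [ 0.5009 -0.0839  0.031 ]
 [ 0.4521 -0.0851  0.031 ]
 [ 0.4398  0.0729  0.031 ]] [ 0.4703 -0.0047  0.031 ]
(185, 180) (258, 18) (array([0.6114, 0.4196, 0.5495]), np.float64(0.012604549519447363))
(185, 180) (267, 190) (array([0.705 , 0.5286, 0.0927]), np.float64(0.06694174855359687))
(220, 230) (258, 18) (array([0.536 , 0.342 , 0.5591]), np.float64(0.026845044304352125))
(220, 230) (267, 190) (array([0.5909, 0.4101, 0.1569]), np.float64(0.005897793325592104))
plunger (array([0.498 , 0.3299, 0.2655]), np.float64(0.00268937427814017))
mouth scene [0.464  0.0424 0.056 ] caps [ 0.4681 -0.0048  0.062 ] [ 0.4703 -0.0548  0.062 ]
```

Request:
send_rows(rows=[20,0,17,0,0,3,1,20,0,17,0,0,3,1,20,0,17,0,0,3,1,20,0,17,0,0,3,1,20,0,17,0,0,3,1,20,0,17,0,0,3,1,20,0,17,0,0,3,1,20,0,17,0,0,2.7,1])

```text
time: 1.15
tool_pos: [0.3019, 0.5315, 0.3415]
ee_rot: [-3.141, 0.001, 1.726]
wrist_force: [-0.2, -0.4, 0.9]
width: 0.0938
```

Request:
send_rows(rows=[18,-20,0,0,0,0,1,18,-20,0,0,0,0,1,18,-20,0,0,0,0,1,18,-20,0,0,0,0,1,18,-20,0,0,0,0,1,18,-20,0,0,0,0,1,10,-10,0,0,0,0,1,0,0,0,0,0,0,1])

```text
time: 2.15
tool_pos: [0.4197, 0.4012, 0.3411]
ee_rot: [-3.141, -0.0, 1.723]
wrist_force: [-0.6, -0.3, 0.5]
width: 0.0943
```

```bash
python3 - <<'E'
from h import *
np.set_printoptions(precision=4,suppress=True)
o=get_obs(); print(o)
for n in('scene','wrist','top'): s=save(n,n+'1')
E
```

```text
{'time': 2.15, 'joint_positions': array([ 0.665 ,  0.1734,  1.0073,  0.0004,  1.9615, -1.0582]), 'qvel': array([ 0.0258, -0.0015, -0.0029,  0.0114,  0.0018,  0.0075]), 'joint_torque': array([ -0.7341, -37.2023, -29.7854,  -0.0925,   0.0649,  -0.0512]), 'tool_pos': array([0.4197, 0.4012, 0.3411]), 'ee_rot': array([-3.1409, -0.    ,  1.7234]), 'wrist_force': array([-0.6013, -0.3354,  0.4852]), 'wrist_torque': array([ 0.0204, -0.0517, -0.0004]), 'width': 0.09434360460983487}
```

View pics/wrist1.png

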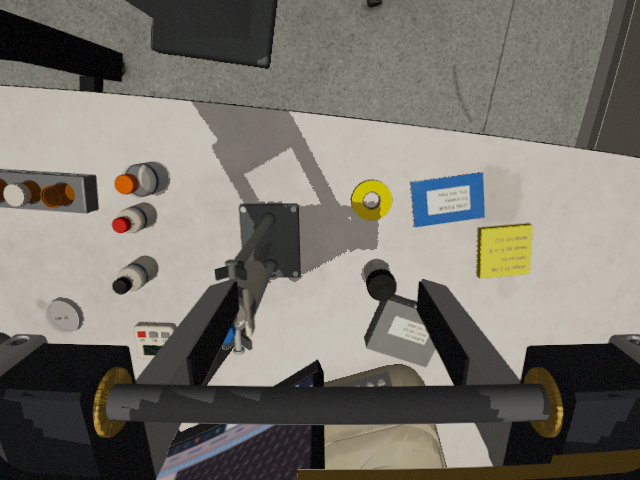

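View pics/scene1.png

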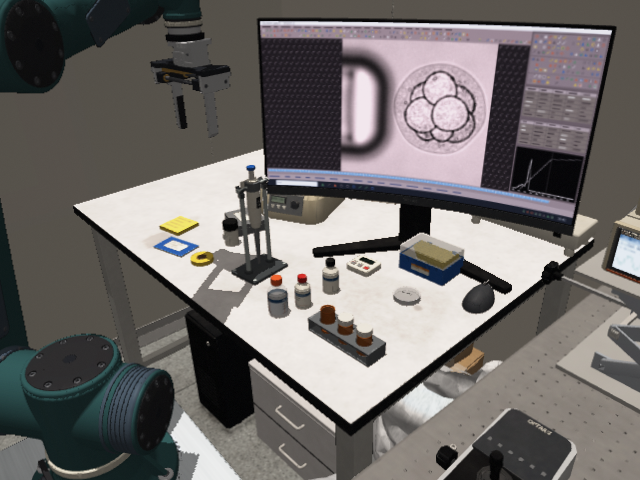

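```bash
cat >> h.py <<'E'
from scipy.spatial.transform import Rotation as Ro
def wfix(s,o):
    T=np.eye(4);T[:3,:3]=Ro.from_euler('xyz',o['ee_rot']).as_matrix();T[:3,3]=o['tool_pos']
    C=np.linalg.inv(T@np.array(s['T_tool_cam']));s['rvec']=cv2.Rodrigues(C[:3,:3])[0];s['tvec']=C[:3,3];return s
E
python3 - <<'E'
from h import *
np.set_printoptions(precision=4,suppress=True)
w=pickle.load(open('pics/wrist1.pkl','rb'));o={'ee_rot':[-3.1409,0,1.7234],'tool_pos':[.4197,.4012,.3411]}
wfix(w,o);print(ray(w,(320,240)))
im=cv2.cvtColor(w['color'],cv2.COLOR_RGB2BGR)
cv2.imwrite('pics/w1a.png',cv2.resize(im[160:220,0:110],None,fx=7,fy=7,interpolation=cv2.INTER_CUBIC))
cv2.imwrite('pics/w1b.png',cv2.resize(im[195:360,200:310],None,fx=3.6,fy=3.6,interpolation=cv2.INTER_CUBIC))
print(proj(w,[[.4648,.0443,.056],[.499,.33,.265],[.5441,.337,.22],[.455,.323,.22],[.544,.3777,.01]]))
E
```

```text
(array([0.3393, 0.3892, 0.52  ]), array([ 0.2749,  0.0212, -0.9615]))
[[ 51.1435 194.7099]
 [220.8918 334.063 ]
 [238.4148 352.6792]
 [230.5648 260.7325]
 [298.7239 275.9148]]
```

View pics/w1a.png

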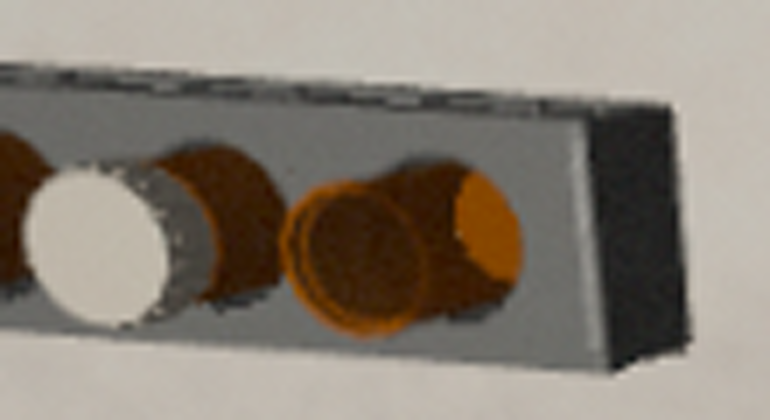

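View pics/w1b.png

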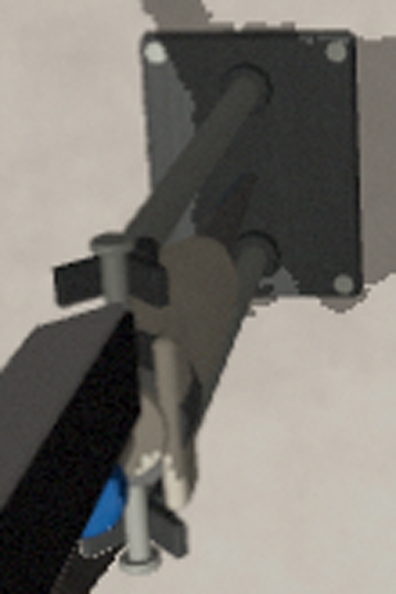

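```bash
python3 - <<'E'
from h import *
np.set_printoptions(precision=4,suppress=True)
w=pickle.load(open('pics/wrist1.pkl','rb'));t=pickle.load(open('pics/top0.pkl','rb'));s=pickle.load(open('pics/scene0.pkl','rb'))
wfix(w,{'ee_rot':[-3.1409,0,1.7234],'tool_pos':[.4197,.4012,.3411]})
c=lambda p,k,u,v:((p[0]+.5)/k-.5+u,(p[1]+.5)/k-.5+v)
a=lambda p:c(p,7,0,160);b=lambda p:c(p,3.6,200,195);f=lambda p:c(p,8,230,235)
print('mouth',onz(w,a((357,258)),.056),'cap',onz(w,a((95,247)),.062))
def tri(A,pa,B,pb):
    o1,d1=ray(A,pa);o2,d2=ray(B,pb);x=np.linalg.lstsq(np.stack([d1,-d2],1),o2-o1,rcond=None)[0];p,q=o1+d1*x[0],o2+d2*x[1];return (p+q)/2,np.linalg.norm(p-q)
for p,q in [((165,340),(122,330)),((178,500),(98,178))]:
    P,e=tri(w,b(p),t,f(q));print(P,e); R=Ro.from_euler('z',-.153).as_matrix();print('hanger frame',R@(P-[.499,.33,0]), proj(s,P), [(x-v)*4.6 for x,v in zip(proj(s,P)[0],(220,155))])
x=s['color'][155:215,225:280,::-1]
cv2.imwrite('pics/s1b.png',cv2.resize(x,None,fx=10,fy=10,interpolation=cv2.INTER_CUBIC))
E
```

```text
mouth [0.4672 0.0434 0.056 ] cap [ 0.4708 -0.0049  0.062 ]
[0.4758 0.3389 0.2266] 0.0007376605554654876
hanger frame [-0.0215  0.0123  0.2266] [[241.6167 184.0603]] [np.float64(99.4367738264082), np.float64(133.6772609906446)]
[0.5194 0.3462 0.2253] 0.0007139019750123902
hanger frame [0.0226 0.0129 0.2253] [[256.3522 178.5294]] [np.float64(167.22032028579747), np.float64(108.23520300040717)]
```

View pics/s1b.png

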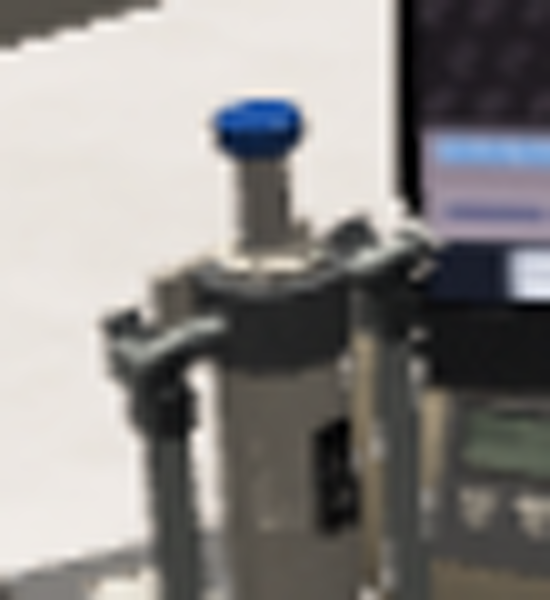

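Request:
send_rows(rows=[14,-12,0,0,0,0,1,14,-12,0,0,0,0,1,14,-12,0,0,0,0,1,14,-12,0,0,0,0,1,14,-12,0,0,0,0,1,10,-12,0,0,0,0,1,0,0,0,0,0,0,1,0,0,0,0,0,0,1])

```text
time: 3.3
tool_pos: [0.4991, 0.3297, 0.3416]
ee_rot: [-3.142, -0.0, 1.725]
wrist_force: [-1.2, 0.5, 0.0]
width: 0.0943
```

```bash
python3 - <<'E'
from h import *
np.set_printoptions(precision=4,suppress=True)
o=get_obs(); print(o)
for n in('wrist','scene','top'): 
    s=save(n,n+'2')
    if n=='wrist': wfix(s,o);pickle.dump(s,open('pics/wrist2.pkl','wb'));print(proj(s,[[.499,.33,.265],[.4672,.0434,.056]]))
E
```

```text
{'time': 3.3, 'joint_positions': array([ 0.4887,  0.2148,  0.9578,  0.0005,  1.9689, -1.236 ]), 'qvel': array([ 0.0114, -0.0034,  0.0022, -0.0013,  0.0005,  0.0012]), 'joint_torque': array([ -0.4051, -38.659 , -29.6665,  -0.0166,   0.0673,  -0.0021]), 'tool_pos': array([0.4991, 0.3297, 0.3416]), 'ee_rot': array([-3.1415, -0.0005,  1.7249]), 'wrist_force': array([-1.2078,  0.4993,  0.0348]), 'wrist_torque': array([ 0.0653, -0.0102, -0.0486]), 'width': 0.09433498703818836}
[[327.6235 250.8239]
 [102.8161 141.0983]]
```

View pics/wrist2.png

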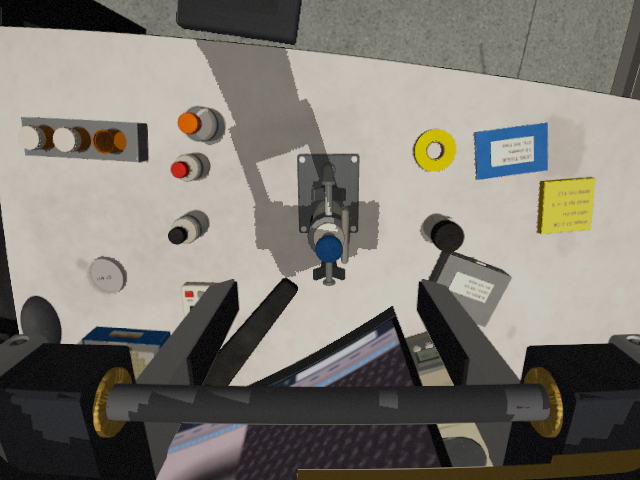

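View pics/scene2.png

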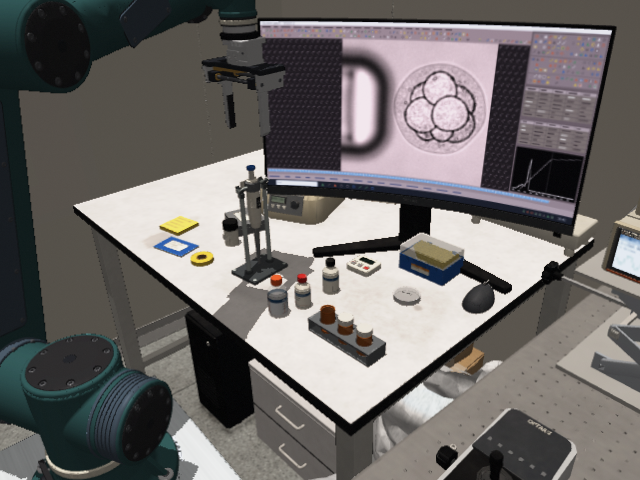

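View pics/top2.png

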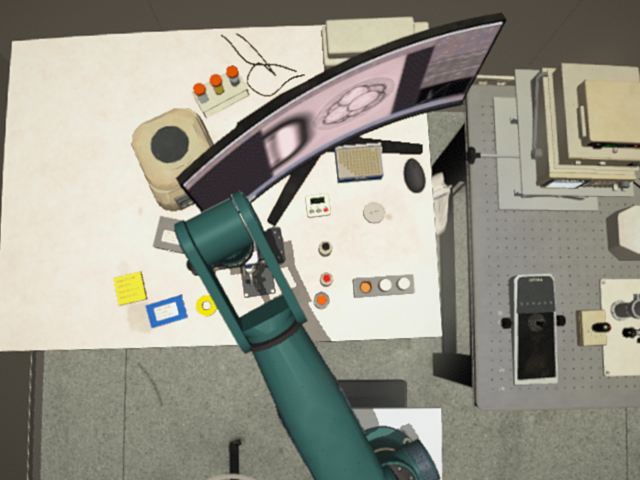

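```bash
python3 - <<'E'
from h import *
np.set_printoptions(precision=4,suppress=True)
t=pickle.load(open('pics/top2.pkl','rb'));s=pickle.load(open('pics/scene2.pkl','rb'))
for z in (.35,.45,.5,.55,.6,.65,.7): print(z,proj(t,[.499,.33,z])[0],[onz(t,p,z)[:2] for p in [(178,233),(190,200),(240,193),(248,200),(285,232)]])
print(proj(s,[[.6,.41,.15],[.6,.41,.55]]))
E
cd pics; python3 -c "
import cv2
t=cv2.imread('top2.png');cv2.imwrite('top2c.png',cv2.resize(t[160:320,150:330],None,fx=4,fy=4,interpolation=2)[:600])
t=cv2.imread('scene2.png');cv2.imwrite('scene2c.png',cv2.resize(t[0:200,150:330],None,fx=3,fy=3,interpolation=2)[:600])"
```

```text
0.35 [243.1187 259.1554] [array([0.5535, 0.4688]), array([0.6246, 0.4459]), array([0.6404, 0.3398]), array([0.6253, 0.3225]), array([0.5571, 0.2432])]
0.45 [237.6863 252.8523] [array([0.537 , 0.4469]), array([0.6024, 0.4258]), array([0.6168, 0.3283]), array([0.603 , 0.3123]), array([0.5403, 0.2395])]
0.5 [234.6057 249.2759] [array([0.5287, 0.4359]), array([0.5912, 0.4158]), array([0.6051, 0.3225]), array([0.5918, 0.3073]), array([0.5319, 0.2376])]
0.55 [231.2368 245.3633] [array([0.5204, 0.425 ]), array([0.5801, 0.4058]), array([0.5933, 0.3168]), array([0.5807, 0.3022]), array([0.5234, 0.2358])]
0.6 [227.5374 241.0647] [array([0.5122, 0.414 ]), array([0.569 , 0.3957]), array([0.5816, 0.311 ]), array([0.5695, 0.2972]), array([0.515 , 0.2339])]
0.65 [223.4566 236.3206] [array([0.5039, 0.4031]), array([0.5579, 0.3857]), array([0.5698, 0.3053]), array([0.5583, 0.2921]), array([0.5066, 0.232 ])]
0.7 [218.9327 231.0584] [array([0.4957, 0.3921]), array([0.5467, 0.3757]), array([0.558 , 0.2995]), array([0.5472, 0.2871]), array([0.4982, 0.2302])]
[[271.4302 191.4081]
 [258.9958  18.1417]]
```

View pics/top2c.png

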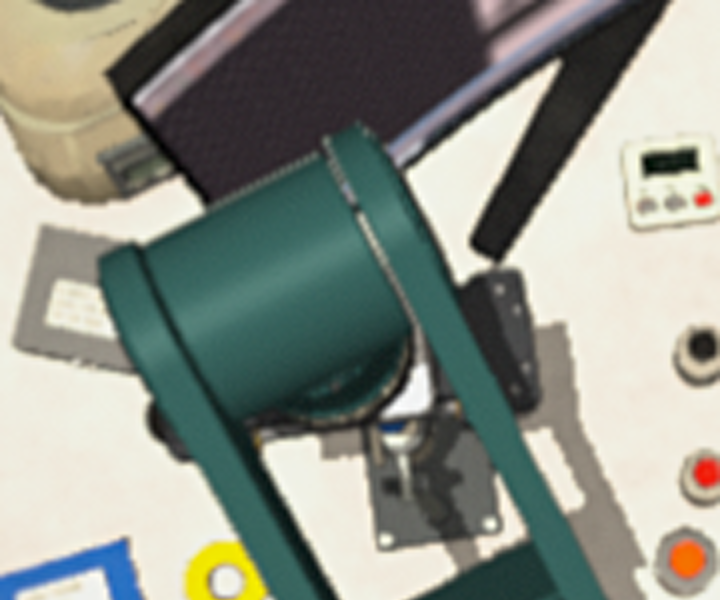

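View pics/scene2c.png

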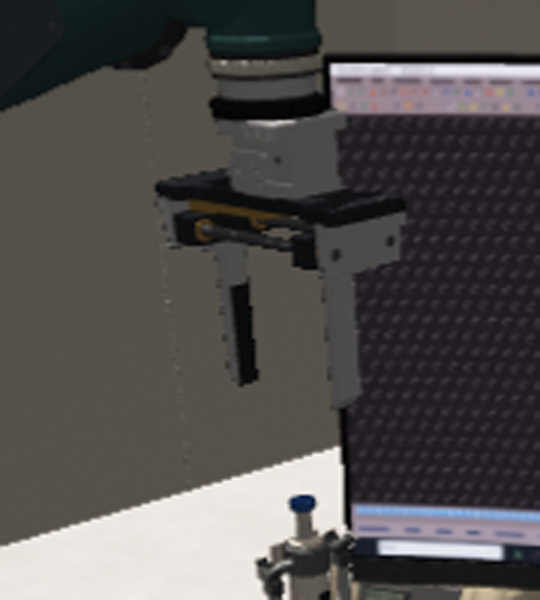

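Request:
send_rows(rows=[0,0,-20,0,0,0,1,0,0,-20,0,0,0,1,0,0,-20,0,0,0,1,0,0,-20,0,0,0,1,0,0,-20,0,0,0,1,0,0,-20,0,0,0,1,0,0,-15,0,0,0,1,0,0,-6,0,0,0,1])

```text
time: 4.45
tool_pos: [0.4987, 0.3297, 0.1994]
ee_rot: [-3.14, 0.0, 1.725]
wrist_force: [-0.8, 0.1, -0.3]
width: 0.0938
```

```bash
python3 - <<'E'
from h import *
np.set_printoptions(precision=4,suppress=True)
o=get_obs(); print(o['tool_pos'],o['ee_rot'],o['wrist_force'])
for n in('wrist','scene'): 
    s=save(n,n+'3')
    x=s['color'][:,:,::-1]
    if n=='scene': cv2.imwrite('pics/s3c.png',cv2.resize(x[90:290,200:310],None,fx=3,fy=3,interpolation=2))
E
```

```text
[0.4987 0.3297 0.1994] [-3.1401  0.0004  1.7252] [-0.788   0.104  -0.3035]
```

View pics/wrist3.png

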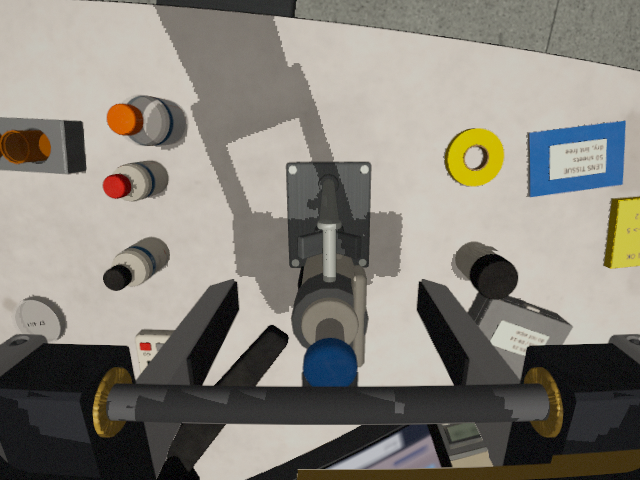

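View pics/s3c.png

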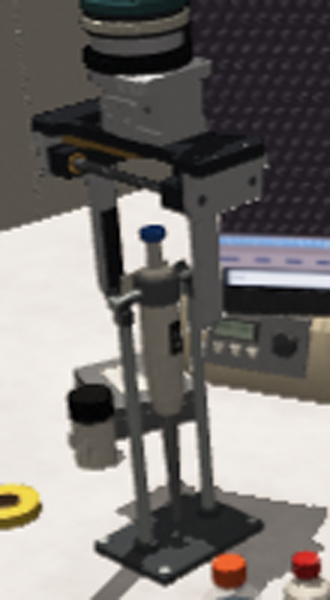

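Request:
send_rows(rows=[0,0,0,0,0,0,0,0,0,0,0,0,0,0,0,0,0,0,0,0,0,0,0,0,0,0,0,0,0,0,0,0,0,0,0,0,0,0,0,0,0,0,0,0,0,0,0,0,0,0,0,0,0,0,0,0])

```text
time: 5.55
tool_pos: [0.4991, 0.3305, 0.2005]
ee_rot: [3.141, -0.002, 1.725]
wrist_force: [-1.0, 3.1, -0.0]
width: 0.0337
```

```bash
python3 - <<'E'
from h import *
np.set_printoptions(precision=4,suppress=True)
o=get_obs(); print(o['tool_pos'],o['ee_rot'],o['wrist_force'],o['wrist_torque'],o['width'])
for n in('wrist','scene'): 
    s=save(n,n+'4')
    x=s['color'][:,:,::-1]
    if n=='scene': cv2.imwrite('pics/s4c.png',cv2.resize(x[90:290,200:310],None,fx=3,fy=3,interpolation=2))
E
```

```text
[0.4991 0.3305 0.2005] [ 3.1414 -0.0018  1.7254] [-0.9687  3.0919 -0.0397] [0.6953 0.0974 0.0389] 0.03370529560731741
```

View pics/wrist4.png

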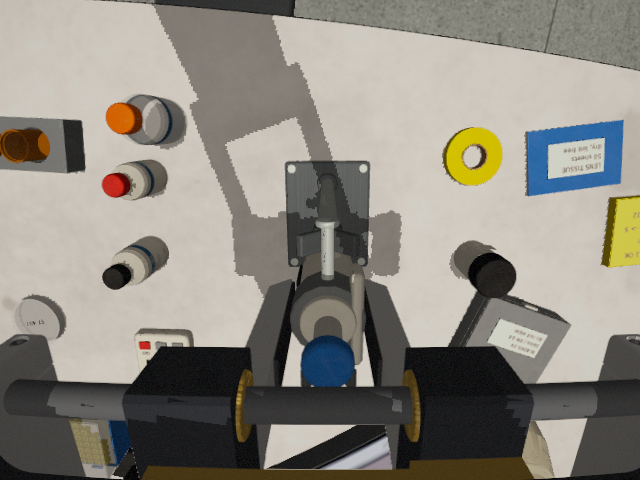

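View pics/s4c.png

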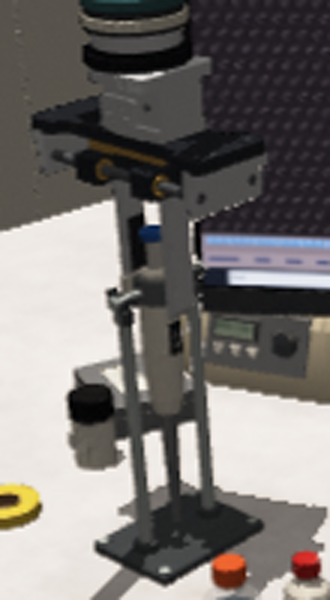

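Request:
send_rows(rows=[0,0,4,0,0,0,0,0,0,8,0,0,0,0,0,0,12,0,0,0,0,0,0,18,0,0,0,0,0,0,22,0,0,0,0,0,0,24,0,0,0,0,0,0,22,0,0,0,0,0,0,10,0,0,0,0])

```text
time: 6.65
tool_pos: [0.4998, 0.3297, 0.3236]
ee_rot: [3.138, -0.001, 1.724]
wrist_force: [0.4, 0.3, -0.4]
width: 0.0344
```

```bash
python3 - <<'E'
from h import *
np.set_printoptions(precision=4,suppress=True)
o=get_obs(); print(o['tool_pos'],o['ee_rot'],o['wrist_force'],o['wrist_torque'],o['width'])
s=save('scene','scene5')
x=s['color'][:,:,::-1]
cv2.imwrite('pics/s5c.png',cv2.resize(x[50:290,200:310],None,fx=2.5,fy=2.5,interpolation=2))
for d in (0,.12): print(proj(s,[[.499,.33,.02+d],[.499,.33,.265+d]]))
E
```

```text
[0.4998 0.3297 0.3236] [ 3.1376 -0.0013  1.7245] [ 0.3858  0.3012 -0.3875] [ 0.0654  0.003  -0.0257] 0.03437405111486006
[[259.9231 263.1135]
 [251.267  165.9428]]
[[255.8793 217.7908]
 [246.4017 111.0709]]
```

View pics/s5c.png

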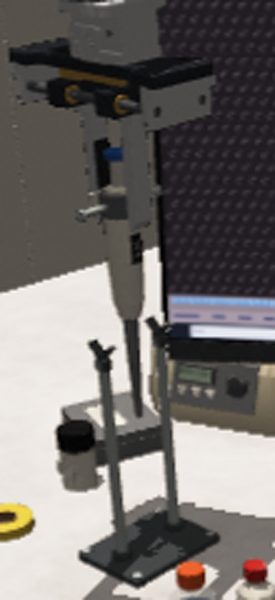

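Request:
send_rows(rows=[1,-6,2,0,0,0,0,2,-12,3,0,0,0,0,3,-18,3,0,0,0,0,3,-20,2,0,0,0,0,3,-20,0,0,0,0,0,2,-18,0,0,0,0,0,1,-12,0,0,0,0,0,1,-6,0,0,0,0,0])

```text
time: 7.7
tool_pos: [0.5154, 0.2167, 0.3306]
ee_rot: [3.141, -0.0, 1.724]
wrist_force: [0.4, -0.1, -0.8]
width: 0.0339
```

Request:
send_rows(rows=[-3,-8,0,0,0,0,0,-5,-18,0,0,0,0,0,-8,-28,0,0,0,0,0,-9,-33,0,0,0,0,0,-9,-33,0,0,0,0,0,-8,-28,0,0,0,0,0,-5,-18,0,0,0,0,0,-1,-8,0,0,0,0,0])

```text
time: 8.7
tool_pos: [0.4667, 0.0425, 0.3309]
ee_rot: [3.141, 0.0, 1.723]
wrist_force: [-0.6, 0.1, -1.1]
width: 0.0343
```

```bash
python3 - <<'E'
from h import *
np.set_printoptions(precision=4,suppress=True)
o=get_obs(); print(o['tool_pos'],o['ee_rot'],o['wrist_force'],o['wrist_torque'],o['width'])
for n in('scene','top','wrist'):
    s=save(n,n+'6')
    if n=='wrist': wfix(s,o);pickle.dump(s,open('pics/wrist6.pkl','wb'))
    x=s['color'][:,:,::-1]
    if n=='scene':cv2.imwrite('pics/s6c.png',cv2.resize(x[120:370,260:400],None,fx=2.4,fy=2.4,interpolation=2))
    if n!='wrist': print(proj(s,np.r_[o['tool_pos']]-[0,0,.181]),proj(s,[.4665,.044,.056]))
E
```

```text
[0.4667 0.0425 0.3309] [3.1407 0.0001 1.7235] [-0.6459  0.0758 -1.07  ] [ 0.0669  0.0238 -0.0051] 0.03426166605388532
[[327.3338 268.0179]] [[327.6194 308.7956]]
[[370.5139 283.2109]] [[366.0431 286.2361]]
```

View pics/s6c.png

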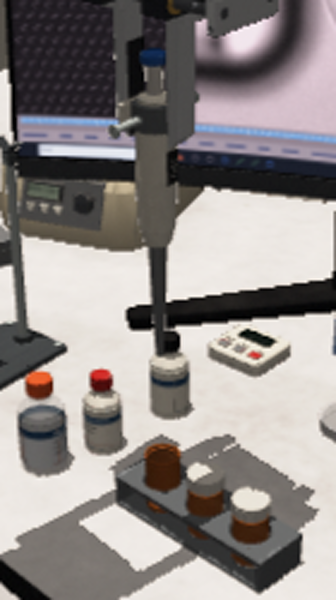

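View pics/wrist6.png

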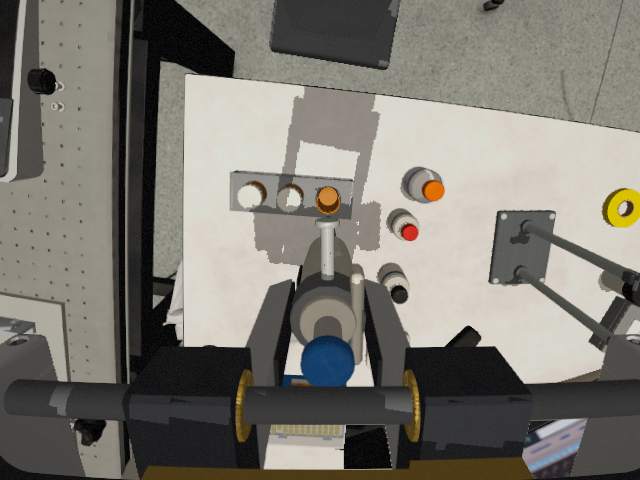

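View pics/top6.png

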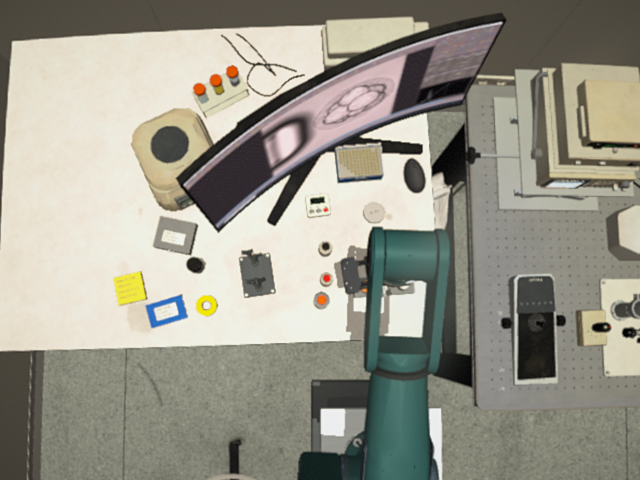

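```bash
python3 - <<'E'
from h import *
np.set_printoptions(precision=4,suppress=True)
w=pickle.load(open('pics/wrist6.pkl','rb'));x=w['color'][:,:,::-1]
cv2.imwrite('pics/w6c.png',cv2.resize(x[165:230,225:360],None,fx=5.5,fy=5.5,interpolation=2))
print(proj(w,[.4665,.044,.056]))
E
```

```text
[[328.7808 201.8082]]
```

View pics/w6c.png

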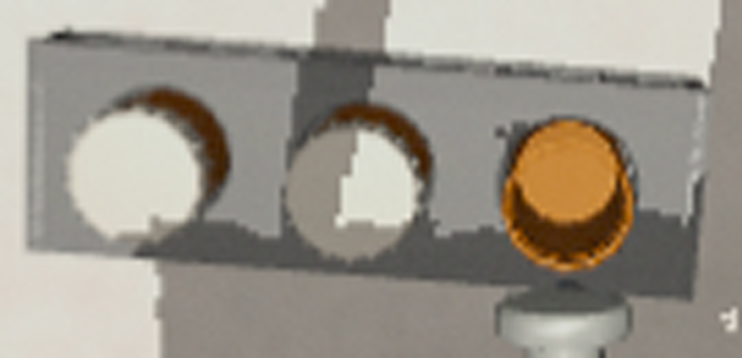

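Request:
send_rows(rows=[0,0,-6,0,0,0,0,0,0,-12,0,0,0,0,0,0,-14,0,0,0,0,0,0,-14,0,0,0,0,0,0,-14,0,0,0,0,0,0,-10,0,0,0,0,0,0,-6,0,0,0,0,0,0,-2,0,0,0,0])

```text
time: 9.85
tool_pos: [0.4673, 0.0435, 0.2523]
ee_rot: [-3.142, -0.0, 1.725]
wrist_force: [-0.1, -0.1, -0.4]
width: 0.0341
```

```bash
python3 - <<'E'
from h import *
np.set_printoptions(precision=4,suppress=True)
o=get_obs(); print(o['tool_pos'],o['ee_rot'],o['wrist_force'],o['wrist_torque'],o['width'])
s=save('scene','scene7')
x=s['color'][:,:,::-1]
cv2.imwrite('pics/s7c.png',cv2.resize(x[255:355,280:400],None,fx=6,fy=6,interpolation=2))
p=proj(s,[o['tool_pos']-[0,0,.181],[.4665,.044,.056],[.467,.044,.071]]);print(p,(p+.5-[280,255])*6-.5)
save('wrist','wrist7')
E
```

```text
[0.4673 0.0435 0.2523] [-3.1415 -0.0001  1.7246] [-0.0944 -0.139  -0.4472] [-0.0009 -0.0048 -0.0173] 0.03413940079532924
[[327.9465 302.3116]
 [327.6194 308.7956]
 [327.6785 302.37  ]] [[290.1791 286.3694]
 [288.2167 325.2736]
 [288.5711 286.7201]]
```

View pics/s7c.png

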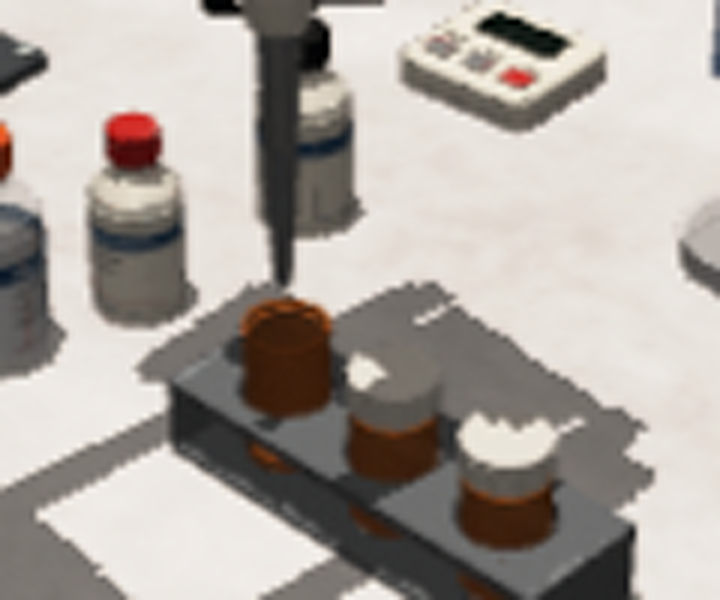

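View pics/wrist7.png

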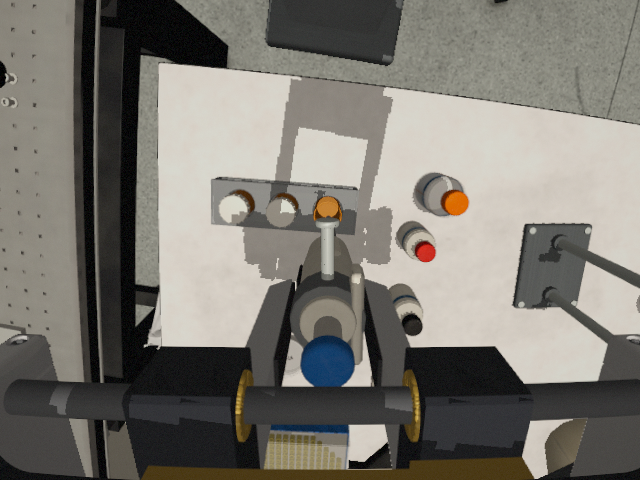

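Request:
send_rows(rows=[0,0,0,0,0,0,0,0,0,0,0,0,0,0,0,0,0,0,0,0,0,0,0,0,0,0,0,0,0,0,0,0,0,0,0,0,0,0,0,0,0,0,0,0,0,0,0,0,0,0,0,0,0,0,0,0])

```text
time: 10.95
tool_pos: [0.4673, 0.0436, 0.2525]
ee_rot: [-3.142, -0.0, 1.725]
wrist_force: [-0.2, 0.9, -1.6]
width: 0.0341
```

```bash
python3 -c "
from h import *
o=get_obs();print(o['tool_pos'],o['qvel'],o['width']);close_job()"
```

```text
[0.46729232 0.0435539  0.25249801] [ 0.00019448 -0.00077556 -0.0002032  -0.00039997 -0.00165603 -0.00081655] 0.03405060068270794
the job is handed in; nothing more can be done
```

I gripped the pipette by its collar, lifted it about 120 mm straight up out of the Vs and took it out along the hanger's -y. I then carried it over the bottles and lowered it above the uncapped vial, which is the rack's +y place. The job was handed in at about 11 s; no verdict was given.

Last checks:
- **Tip position:** it is about 15 mm above the rim. It is about 1–2 mm off the mouth's centre, going by the arm's measured pose and the scene picture. In the scene picture the tip showed about 1 px (roughly 1 mm) to the left of where the pose put it; I left that uncorrected. How far the tip is along that camera's line of sight rests mainly on the arm's pose.
- **Grip and stillness:** the tool is vertical, the arm is still, and the fingers stand at 34 mm on the 35 mm collar.
- **Surroundings:** in the last pictures the bottles, rack and vials stood where they were. No contact showed in the pictures or in the wrist-force readings at the end of each move.

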